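# Nip a freshly cased book in the bench press

### The job

Nip the blue book in the small screw press: with the fingertips, push it in by its front edge until its spine lies flush against the stop bar at the back of the bed. Then lower the platen by pushing the arms of the handle round clockwise (seen from above) until it touches the book, and give it about a quarter turn more, so that the book is firmly nipped but not crushed. Keep the book flat on the bed throughout and leave the things beside the press where they are.

Things in the scene. Friction and masses are not known exactly. Their poses are not given: they have to be found in the camera images.
- press: Grey screw press, firm on the table; origin on the screw axis at table level; front is -x, left +y. In mm: bed x -120 to 55, y -155 to 155, top z 25; columns 20 thick at x 0, y +-135; fixed crossbeam x -22 to 22, y -157 to 157, z 102 to 132, its centre boss (radius 28) up to z 142, nuts over the columns up to z 149.
- stop_face (a point): Middle of the front face of the aluminium stop bar on the bed (x = 27, z = 37 mm in the press's frame); the bar is 200 mm long along y and 20 mm high. The book's spine belongs flush against it.
- book: Loose blue cloth-bound book, closed, rigid, flat on the bed, 170 (x) x 210 (y) x 24 mm, about 0.45 kg; origin under its centre. Spine on its +x side, towards the stop; the fore edge (-x) sticks out in front of the bed and is 143 mm before the screw axis when home. It starts 18 to 40 mm short of the stop and up to 4 degrees askew, its spine already under the raised platen.
- fore_edge (a point): Middle of the book's fore edge, half-way up its thickness, axes as the book. Push here, or evenly either side of it, towards +x of the press; sliding takes a few N.
- spine_left (a point): Left (+y) end of the book's spine, half-way up; 27 mm in the press's x when home.
- spine_right (a point): Right (-y) end of the book's spine, half-way up; 27 mm in the press's x when home.
- handle (a joint): Angle of the three-armed handle, rad, grows clockwise seen from above. A full turn (6.28) lowers handle and platen by 16 mm. At 0 the platen is 10 mm above the book, so it touches at about 3.9; starts at 1.4 to 2.8, range 0 to 8.6. It turns stiffly (0.15 N m: 3 N pushed 50 mm from the axis) and stays where it is left. A quarter turn is 1.57.
- hub (a point): Centre of the handle's hub (radius 22, reaching 16 mm above and 14 below), on the screw axis at the height of the arms (z 192 mm at joint 0, sinking as it turns). Three level rods of 12 mm diameter, 120 degrees apart, end in black balls of 25 mm diameter centred 70 mm from the axis. Nothing stands above; below is the crossbeam with its boss.
- ball_end (a point): Centre of the ball on one of the three arms, 70 mm from the axis; at joint 0 this arm points to the press's front (-x).
- platen_face (a point): Middle of the underside of the platen, on the screw axis.
- platen: Aluminium platen, 44 (x) x 304 (y) x 12 mm, guided on the columns; origin on the screw axis. It hangs on the screw by disc springs: from touching on, the force on the book grows by 15 N for each rad of the handle. 10 to 45 N is a good nip; over 60 N crushes the book.
- cork_block: Cork sanding block, 60 x 100 x 34 mm, beside the press on its left; origin under its centre. Leave it alone.
- glue_stick: Standing glue stick, 31 mm across, 96 mm high, beside the press on its left; origin under its centre. Leave it alone.
- paste_brush: Flat paste brush, 48 x 190 x 14 mm, lying beside the press on its left; origin under its centre. Leave it alone.
- tape_roll: Roll of masking tape, 98 x 107 x 24 mm, lying beside the press on its right; origin under its centre. Leave it alone.

How it is judged:
By the outcome, as a careful person would: the job done as asked, in the order asked, and still so for the second after the job is handed in, with the robot touching nothing.
It also fails if it takes over 58 s, if anything falls off the work surface, if the arm or the gripper's body presses on something with over 40 N, if the wrist force passes 120 N, or if a joint passes its speed limit or range.

### The arm

A 6-joint arm with a two-finger parallel gripper is mounted at the origin on the work surface; the furniture and walls round the work are solid. World frame = base frame: x ahead of the robot, y to its left, z up, the work surface at z = 0. Lengths are in m, angles in degrees, forces in N, time in s.
With the tool pointing down it reaches from about 0.375 to 0.9 m from the base axis. Payload 3.1 kg.
Tool frame: the origin (TCP) lies between the finger pads; the fingertips stand 11 mm ahead of it and the grasp point (between the pads) lies 8 mm behind it; x points along the fingers, y is the direction in which the jaws open and shut, and the axes are right-handed (so a half turn about x gives the same grasp; the last joint's range is limited). The gripper opens to 87 mm and grips with 3 to 60 N. Pads are 19 mm wide; open, the fingers measure 117 mm over their backs; the gripper's body (75 mm by 190 mm) begins 51 mm behind the grasp point.
Start: joints at [-79.383, 30.224, 82.088, -0, 67.689, -10.227], TCP at [0.222, -0.584, 0.234] pointing down, gripper open.
Joint ranges: [-176.69, 176.69], [-43.24, 126.21], [12.49, 139.97], [-82, 262], [0, 151.66], [-163.58, 163.58]. Speed limits (degrees/s): [159.86, 159.86, 180, 180, 180, 180].

### API

Orientations are given as a 3x3 rotation matrix whose columns are the frame's x, y, z axes.
In Python, from rig import bot gives the robot as it stands.
- The arm moves only by the shell command python3 -m inch 'ROWS' [OPENING]. ROWS is a JSON object of lists of equal length, an entry for each row: "dp": the shift along the tool's x, y, z in mm, a list of three; "yaw": the turn about the tool's x in degrees. In form: {"dp": [[tx, ty, tz], ...], "yaw": [yaw, ...]}. A call has 1 to 20 rows; each row shifts and turns the commanded pose from where the row before left it, along the tool's axes as they then stand; what a row does not reach is not made up. A row lasts 1/12 s, in which the tool goes at most 41.7 mm and 7.16 degrees, less where a joint would pass 70% of its speed; a pose out of reach is approached as far as the arm can. A call is refused whole if a number of a shift passes 41.7 or a number of a turn 7.16, either way. A call with a gripper value outside its range is refused whole. OPENING is the finger opening in mm, from 0 to 87, set as the call begins (- or left out, the last holds). The fingers move at their own pace and stop on an object; the grip force is fixed at half the most. Time passes only in rows, so rows that do not move let the fingers close. It gives the time, the measured TCP pose, the force and the opening at its end, in the units of the state.
- bot.read_state(): the state, without advancing time (a new reading comes with each control period).
- bot.capture(name): name is "scene" or "top" or "wrist"; returns a dict with "color" (400x640x3 uint8, red, green, blue), "intrinsics" (3x3 intrinsics, pixels), "pose" (4x4, takes a point from camera to world coordinates). Camera axes: x right, y down, z forward; pixel columns grow to the right and rows downward; lengths in m; the calibration is good to about 2 mm. A picture is of the moment at which its call begins. There is no depth.
- bot.hand_in(): hands the job in, once; it reports no verdict.
The state is a dict: "time_s": time; "joint_positions": joint angles; "qvel": joint speeds; "tau": joint torques, N m; "position": TCP position; "tcp_rot": TCP orientation; "force": force on the tool from outside, world axes, zero at the start; "moment": the same for the moment, N m; "opening": opening from 0.0 (shut) to 1.0 (fully open).
Only numpy, scipy, OpenCV 4.12 (cv2) and the standard library are available. Lean on these libraries where they do the work, as an engineer would, in place of code of your own. Each camera call takes 0.05 s, during which the arm holds its last target.

## Working session

There is one attempt and no reset: what is moved stays moved. The work goes in short steps, Python scripts to look and compute and a shell command to move; the robot and the scene stay as the last step left them, time stands still between calls to the robot, and variables do not carry over. Pictures are saved under pics/ and viewed, and the job is handed in when it is done.

```bash
ls; mkdir -p pics
python3 - <<'E'
from rig import bot
import cv2
for n in ["scene","top","wrist"]:
    c=bot.capture(n); cv2.imwrite(f"pics/{n}0.png",c["color"][:,:,::-1]); print(n,c["intrinsics"].tolist(),c["pose"].round(4).tolist())
s=bot.read_state(); print(s)
E
```

```text
pics
scene [[494.68719081045026, 0.0, 322.2591301565118], [0.0, 494.68719081045026, 196.6339522837422], [0.0, 0.0, 1.0]] [[-0.4973, -0.6211, 0.6057, -0.2972], [-0.8675, 0.3467, -0.3567, 0.6636], [0.0116, -0.7028, -0.7112, 1.1301], [0.0, 0.0, 0.0, 1.0]]
top [[476.8846008670006, 0.0, 326.9939335026938], [0.0, 476.8846008670006, 195.28920593842815], [0.0, 0.0, 1.0]] [[0.023, -0.9938, 0.1087, 0.4288], [-0.9997, -0.0239, -0.0074, 0.1668], [0.0099, -0.1085, -0.994, 1.2857], [0.0, 0.0, 0.0, 1.0]]
wrist [[348.73084613314074, 0.0, 321.77064420260353], [0.0, 348.73084613314074, 203.1522001310927], [0.0, 0.0, 1.0]] [[0.3559, -0.8981, -0.2584, 0.2945], [-0.9345, -0.3429, -0.0955, -0.5578], [-0.0028, 0.2754, -0.9613, 0.3834], [0.0, 0.0, 0.0, 1.0]]
{'time_s': 0.15, 'joint_positions': array([-7.93823554e+01,  3.02673674e+01,  8.21386725e+01, -1.65460562e-03,
        6.76879626e+01, -1.02256363e+01]), 'qvel': array([ 0.00060001, -0.14039793, -0.29045831,  0.11737532, -0.12195807,
        0.10356802]), 'tau': array([ 4.70035957e-04, -4.40430272e+01, -1.76843011e+01,  6.33749273e-02,
        5.52485045e-02, -9.06522405e-05]), 'position': array([ 0.222321  , -0.58355534,  0.2327943 ]), 'tcp_rot': array([[-3.28555409e-04,  3.55823024e-01, -9.34553298e-01],
       [ 1.60763854e-03, -9.34551953e-01, -3.55823077e-01],
       [-9.99998654e-01, -1.61933150e-03, -2.64982709e-04]]), 'force': array([-0.11029632, -1.01080302, -0.4471127 ]), 'moment': array([-0.03189851,  0.03925759,  0.0097426 ]), 'opening': 0.9946541226355445}
```

View pics/scene0.png

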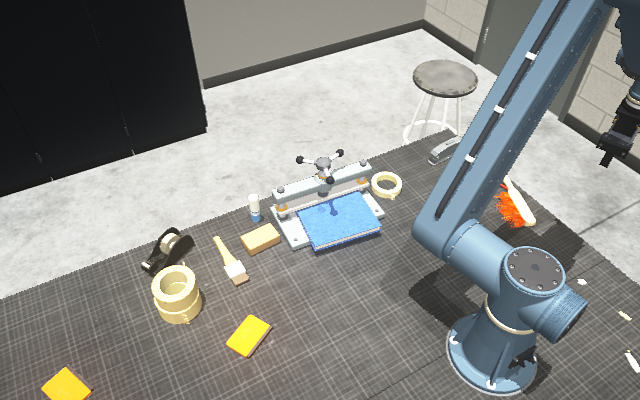

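View pics/top0.png

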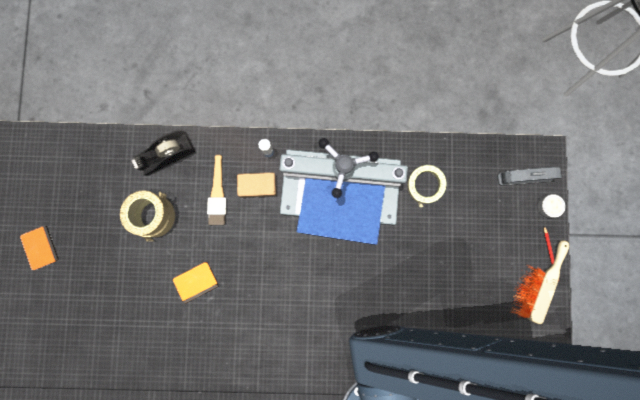

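The top view shows the press hub at about (344,165). The book lies in front, with its fore edge running from (298,234) to (379,243). I'll zoom in to measure.

Run:
```python
import cv2
t=cv2.imread("pics/top0.png"); c=t[130:255,270:420]; cv2.imwrite("pics/topz.png",cv2.resize(c,None,fx=5,fy=4.8,interpolation=cv2.INTER_CUBIC)) 
t=cv2.imread("pics/scene0.png"); c=t[140:260,260:410]; cv2.imwrite("pics/scenez.png",cv2.resize(c,None,fx=5,fy=5,interpolation=cv2.INTER_CUBIC))
```

```text
(no output)
```

View pics/topz.png

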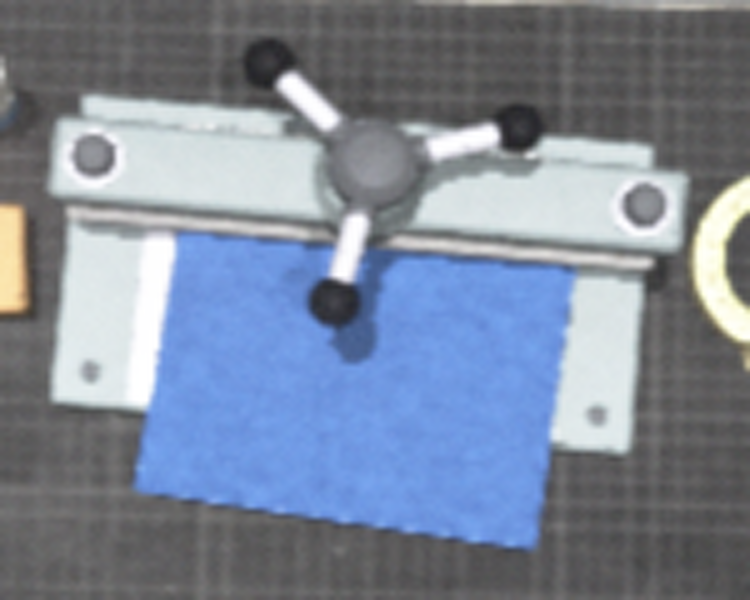

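View pics/scenez.png

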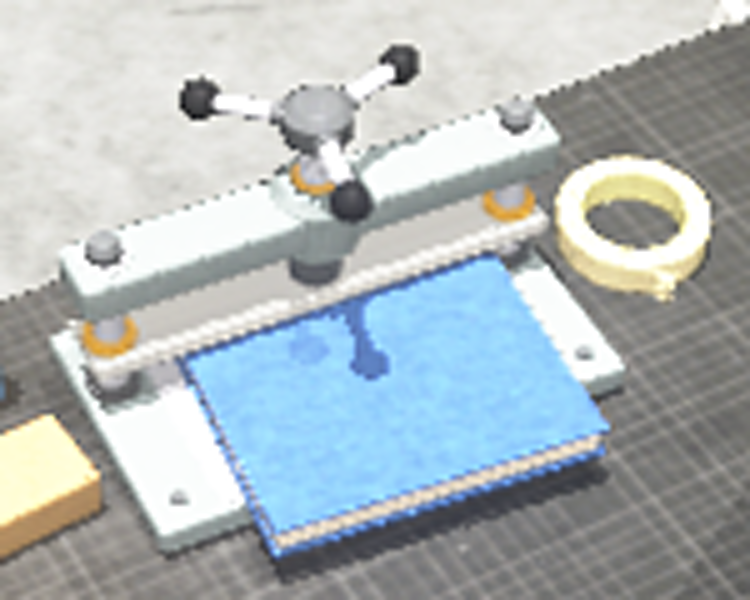

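```bash
cat > h.py <<'E'
import numpy as np
from scipy.optimize import least_squares
K={"scene":[[494.687,0,322.259],[0,494.687,196.634],[0,0,1]],"top":[[476.8846,0,326.994],[0,476.8846,195.289],[0,0,1]]}
def ray(K,P,u,v):
    d=np.linalg.solve(np.array(K),[u,v,1]); P=np.array(P); return P[:3,3],P[:3,:3]@d
def at(K,P,u,v,z):
    o,d=ray(K,P,u,v); return o+d*(z-o[2])/d[2]
def proj(K,P,X):
    P=np.array(P); c=P[:3,:3].T@(np.asarray(X)-P[:3,3]); p=np.array(K)@c; return p[:2]/p[2]
def pose(x,y,a): 
    c,s=np.cos(a),np.sin(a); return np.array([[c,-s,0,x],[s,c,0,y],[0,0,1,0],[0,0,0,1]])
E
python3 - <<'E'
from h import *
from rig import bot
C={n:bot.capture(n) for n in("scene","top")}
T=lambda X,Y:(270+X/5-.4,130+Y/4.8-.4); S=lambda X,Y:(260+X/5-.4,140+Y/5-.4)
A=lambda n,p,z:at(C[n]["intrinsics"],C[n]["pose"],*p,z)
obs=[("top",T(95,155),(0,135,149)),("top",T(645,205),(0,-135,149)),("top",T(52,402),(-120,155,25)),("top",T(630,452),(-120,-155,25)),
("top",T(682,248),(-22,-157,132)),("top",T(686,172),(22,-157,132)),("top",T(57,118),(22,157,132)),("top",T(50,190),(-22,157,132)),
("scene",S(105,240),(0,135,149)),("scene",S(515,107),(0,-135,149)),("scene",S(163,540),(-120,155,25)),("scene",S(622,368),(-120,-155,25))]
def r(p):
    T_=pose(*p)
    return np.concatenate([proj(C[n]["intrinsics"],C[n]["pose"],(T_@np.r_[np.array(m)/1000,1])[:3])-uv for n,uv,m in obs])
f=least_squares(r,[.6,.1,0]);print("press",f.x,np.degrees(f.x[2]),f.fun.reshape(-1,2).round(1).tolist())
Ti=np.linalg.inv(pose(*f.x))
for nm,n,p in [("FL","top",T(135,490)),("FR","top",T(535,548)),("FLs","scene",S(275,530)),("FRs","scene",S(608,432))]:
    w=A(n,p,.049);print(nm,w.round(4),((Ti@np.r_[w,1])[:3]*1000).round(1))
for zz in (.187,):
  for n,b in (("top",T(335,302)),("top",T(520,128)),("top",T(270,62)),("scene",S(350,200)),("scene",S(400,64)),("scene",S(200,100)),("top",T(372,163))):
    w=A(n,b,zz); q=(Ti@np.r_[w,1])[:3]*1000; print(n,w.round(4),q.round(1),"r",np.hypot(q[0],q[1]).round(1),"ang",np.degrees(np.arctan2(q[1],-q[0])).round(1))
s=bot.read_state();print(s["time_s"])
E
```

```text
press [ 0.62337162  0.12048873 -0.06732557] -3.857471067955186 [[-0.9, -0.2], [0.4, -0.5], [-1.0, 0.6], [0.1, 0.8], [0.2, 1.3], [0.7, -0.5], [-0.9, -0.9], [-1.3, 1.8], [-0.3, -1.3], [0.6, -1.4], [-0.1, -1.6], [1.3, -1.3]]
FL [0.4675 0.234  0.049 ] [-163.1  102.8   49. ]
FR [0.4412 0.0266 0.049 ] [-175.4 -105.9   49. ]
FLs [0.4668 0.2359 0.049 ] [-164.   104.6   49. ]
FRs [0.4358 0.0314 0.049 ] [-181.2 -101.5   49. ]
top [0.556  0.1365 0.187 ] [-68.3  11.5 187. ] r 69.3 ang 9.5
top [0.6434 0.0517 0.187 ] [ 24.7 -67.3 187. ] r 71.7 ang -110.1
top [0.6733 0.1695 0.187 ] [ 46.5  52.2 187. ] r 69.9 ang 131.7
scene [0.5537 0.1398 0.187 ] [-70.8  14.5 187. ] r 72.3 ang 11.6
scene [0.6398 0.0551 0.187 ] [ 20.8 -64.2 187. ] r 67.5 ang -108.0
scene [0.6685 0.173  0.187 ] [ 41.5  55.4 187. ] r 69.2 ang 126.9
top [0.6244 0.1207 0.187 ] [  1.1   0.2 187. ] r 1.1 ang 167.4
0.25
```

```bash
python3 -m inch '{"dp":[[0,-23.1,-29.1],[0,-23.1,-29.1],[0,-23.1,-29.1],[0,-23.1,-29.1],[0,-23.1,-29.1],[0,-23.1,-29.1],[0,-23.1,-29.1],[0,-23.1,-29.1],[0,-23.1,-29.1],[0,-23.1,-29.1],[0,-23.1,-29.1],[0,-23.1,-29.1]],"yaw":[0,0,0,0,0,0,0,0,0,0,0,0]}' 87
python3 -m inch '{"dp":[[0,-35.9,-10.1],[0,-35.9,-10.1],[0,-35.9,-10.1],[0,-35.9,-10.1],[0,-35.9,-10.1],[0,-35.9,-10.1],[0,-35.9,-10.1],[0,-35.9,-10.1],[0,-35.9,-10.1],[0,0,0]],"yaw":[0,0,0,0,0,0,0,0,0,0]}'
```

```text
time_s: 1.25
position: [0.4508, -0.1991, 0.2337]
tcp_rot: [[0.0, 0.356, -0.935], [-0.0, -0.935, -0.356], [-1.0, 0.0, -0.0]]
force: [1.2, 0.1, -0.6]
opening: 0.999
time_s: 2.08
position: [0.4185, 0.1389, 0.2337]
tcp_rot: [[-0.0, 0.362, -0.932], [0.003, -0.932, -0.362], [-1.0, -0.003, -0.001]]
force: [-0.5, -0.1, 0.1]
opening: 0.996
```

```bash
python3 -m inch '{"dp":[[0,0,0],[0,0,0],[0,0,0],[0,0,0],[0,0,0],[0,0,0],[0,0,0],[0,0,0],[0,0,0],[0,0,0],[0,0,0]],"yaw":[-7,-7,-7,-7,-7,-7,-7,-7,-7,-7,-7]}'
python3 -m inch '{"dp":[[0,0,0],[0,0,0],[0,0,0],[0,0,0],[0,0,0],[0,0,0],[0,0,0],[0,0,0],[0,0,0],[0,0,0],[0,0,0],[0,0,0]],"yaw":[-7,-7,-7,-7,-7,-7,-7,-7,-7,-7,-7,0]}'
python3 - <<'E'
from rig import bot
import cv2
s=bot.read_state();print(s["joint_positions"].round(1),s["tcp_rot"].round(3))
c=bot.capture("top"); cv2.imwrite("pics/top1.png",c["color"][:,:,::-1])
c=bot.capture("wrist"); cv2.imwrite("pics/wrist1.png",c["color"][:,:,::-1])
E
```

```text
time_s: 3.0
position: [0.4202, 0.1329, 0.2336]
tcp_rot: [[0.0, 0.99, 0.142], [-0.0, 0.142, -0.99], [-1.0, 0.0, 0.0]]
force: [-0.4, -0.2, -0.6]
opening: 0.998
time_s: 4.0
position: [0.4202, 0.1329, 0.2336]
tcp_rot: [[0.0, 0.088, 0.996], [-0.0, 0.996, -0.088], [-1.0, -0.0, 0.0]]
force: [-0.1, 0.3, -0.5]
opening: 1.0
[  3.   16.1 107.4  -0.   56.5 -81.9] [[ 0.     0.088  0.996]
 [-0.     0.996 -0.088]
 [-1.    -0.     0.   ]]
```

View pics/top1.png

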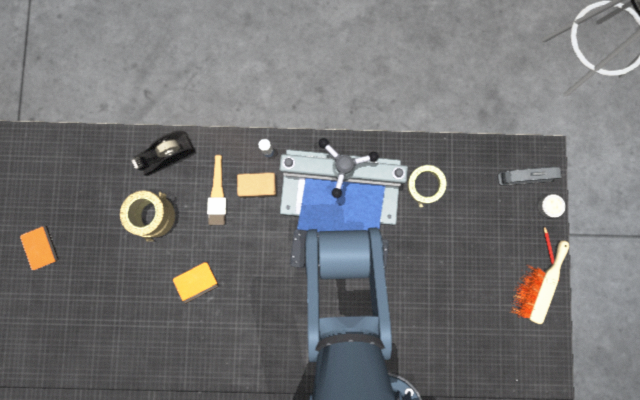

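View pics/wrist1.png

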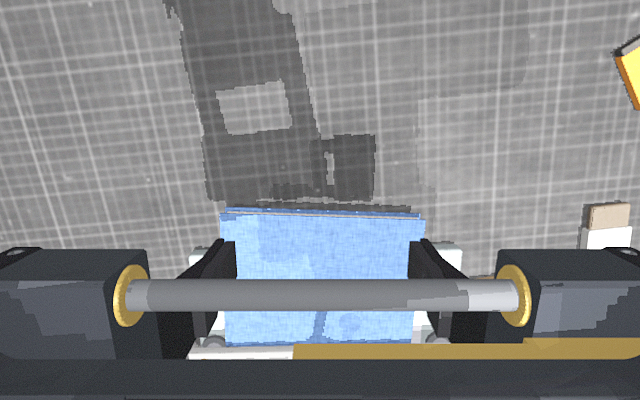

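The wrist view shows the book's fore edge from (220,208) at its right end to (422,215) at its left end, and the fingers are still in front of it. I'll check these points against the top-camera measurement.

Run:
```python
from h import *
from rig import bot
c=bot.capture("wrist"); Ti=np.linalg.inv(pose(.62337,.12049,-.06733))
for p in ((220,208),(422,215)):
    w=at(c["intrinsics"],c["pose"],*p,.049); print(w.round(4),((Ti@np.r_[w,1])[:3]*1000).round(1))
w=np.r_[bot.read_state()["position"],1];print((Ti@w*1000).round(1))
```

```text
[0.4376 0.0283 0.049 ] [-179.2 -104.4   49. ]
[0.464  0.2302 0.049 ] [-166.4   98.7   49. ]
[-203.6   -1.   233.6 1000. ]
```

```bash
python3 -m inch '{"dp":[[30,0,0],[32,0,0],[32,0,0],[32,0,0],[32,0,0],[24,0,0],[10,0,0],[0,0,0],[0,0,0]],"yaw":[-1.2,0,0,0,0,0,0,0,0]}'
python3 - <<'E'
from rig import bot
import cv2
c=bot.capture("wrist"); cv2.imwrite("pics/wrist2.png",c["color"][:,:,::-1])
c=bot.capture("scene"); cv2.imwrite("pics/scene2.png",cv2.resize(c["color"][120:280,240:440,::-1],None,fx=4,fy=3.75))
E
```

```text
time_s: 4.9
position: [0.42, 0.1334, 0.0411]
tcp_rot: [[-0.001, 0.07, 0.998], [-0.0, 0.998, -0.07], [-1.0, -0.0, -0.001]]
force: [-0.1, 0.1, 0.4]
opening: 1.002
```

View pics/scene2.png

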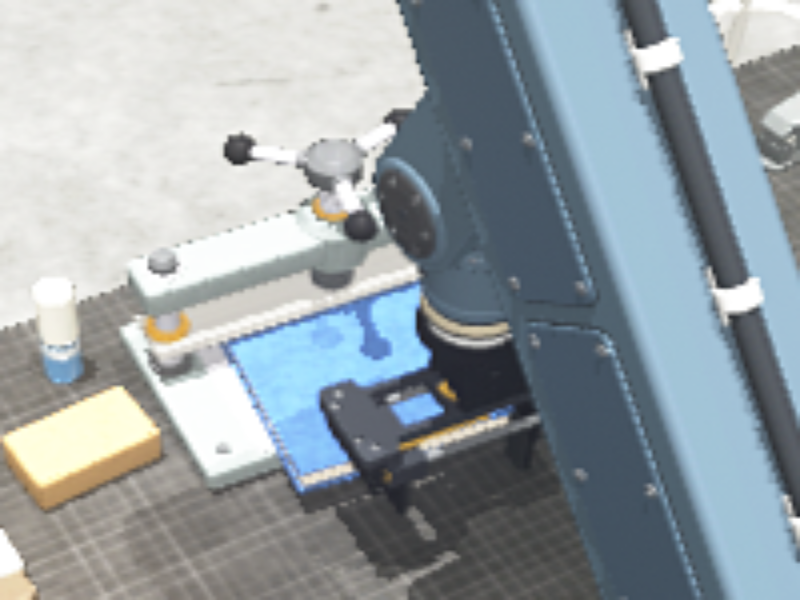

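View pics/wrist2.png

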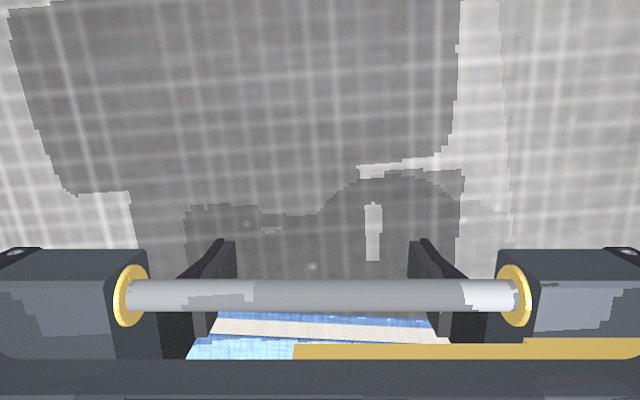

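```bash
python3 -m inch '{"dp":[[0,0,4],[0,0,4],[0,0,4],[0,0,4],[0,0,3],[0,0,3],[0,0,3],[0,0,3],[0,0,3],[0,0,3]],"yaw":[0,0,0,0,0,0,0,0,0,0]}'
python3 -m inch '{"dp":[[0,0,2],[0,0,2],[0,0,2],[0,0,0]],"yaw":[0,0,0,0]}'
```

```text
time_s: 5.83
position: [0.4493, 0.131, 0.0411]
tcp_rot: [[-0.01, 0.07, 0.998], [-0.0, 0.998, -0.07], [-1.0, -0.001, -0.01]]
force: [-4.4, -1.3, 2.6]
opening: 1.0
time_s: 6.17
position: [0.4607, 0.1308, 0.0413]
tcp_rot: [[0.001, 0.069, 0.998], [-0.0, 0.998, -0.069], [-1.0, 0.0, 0.001]]
force: [-2.4, -0.2, -1.0]
opening: 0.997
```

```bash
python3 -m inch '{"dp":[[0,0,1.5],[0,0,1.5],[0,0,1.5],[0,0,0]],"yaw":[0,0,0,0]}'
python3 -m inch '{"dp":[[0,0,1],[0,0,1],[0,0,0]],"yaw":[0,0,0]}'
python3 -m inch '{"dp":[[0,0,1],[0,0,0]],"yaw":[0,0]}'
```

```text
time_s: 6.5
position: [0.4653, 0.1305, 0.0415]
tcp_rot: [[0.001, 0.069, 0.998], [0.0, 0.998, -0.069], [-1.0, 0.0, 0.001]]
force: [-1.3, 0.1, -1.9]
opening: 1.001
time_s: 6.75
position: [0.4659, 0.1304, 0.0416]
tcp_rot: [[-0.001, 0.069, 0.998], [-0.0, 0.998, -0.069], [-1.0, -0.0, -0.001]]
force: [-3.1, 0.3, 0.0]
opening: 0.999
time_s: 6.92
position: [0.4678, 0.1302, 0.0416]
tcp_rot: [[0.001, 0.069, 0.998], [-0.0, 0.998, -0.069], [-1.0, 0.0, 0.001]]
force: [-2.3, 0.1, -1.9]
opening: 1.003
```

```bash
python3 -m inch '{"dp":[[0,0,1],[0,0,0]],"yaw":[0,0]}'
python3 -m inch '{"dp":[[0,0,1],[0,0,0]],"yaw":[0,0]}'
python3 -m inch '{"dp":[[0,0,1],[0,0,0]],"yaw":[0,0]}'
```

```text
time_s: 7.08
position: [0.4687, 0.1302, 0.0416]
tcp_rot: [[0.0, 0.069, 0.998], [-0.0, 0.998, -0.069], [-1.0, -0.0, 0.0]]
force: [-3.7, -0.2, -0.6]
opening: 1.0
time_s: 7.25
position: [0.4692, 0.1301, 0.0416]
tcp_rot: [[-0.001, 0.069, 0.998], [-0.0, 0.998, -0.069], [-1.0, -0.0, -0.001]]
force: [-4.2, 0.0, -0.3]
opening: 0.999
time_s: 7.42
position: [0.4705, 0.13, 0.0416]
tcp_rot: [[0.0, 0.069, 0.998], [-0.0, 0.998, -0.069], [-1.0, -0.0, 0.0]]
force: [-3.3, 0.6, -0.9]
opening: 0.996
```

```bash
python3 -m inch '{"dp":[[0,0,1],[0,0,0]],"yaw":[0,0]}'
python3 -m inch '{"dp":[[0,0,1],[0,0,0]],"yaw":[0,0]}'
python3 -m inch '{"dp":[[0,0,1],[0,0,0]],"yaw":[0,0]}'
```

```text
time_s: 7.58
position: [0.4712, 0.13, 0.0416]
tcp_rot: [[-0.001, 0.069, 0.998], [-0.0, 0.998, -0.069], [-1.0, -0.0, -0.001]]
force: [-6.1, 1.4, 1.4]
opening: 1.001
time_s: 7.75
position: [0.4712, 0.13, 0.0416]
tcp_rot: [[-0.003, 0.069, 0.998], [-0.0, 0.998, -0.069], [-1.0, -0.0, -0.003]]
force: [-5.6, 0.7, 4.0]
opening: 1.0
time_s: 7.92
position: [0.4712, 0.13, 0.0416]
tcp_rot: [[-0.005, 0.069, 0.998], [0.0, 0.998, -0.069], [-1.0, -0.0, -0.005]]
force: [-7.7, 1.2, 4.4]
opening: 1.003
```

Motion has stopped at press x of about -152.5, so the finger face is at about -143, which is the home position. I'll press a bit more to square the book up.

```bash
python3 -m inch '{"dp":[[0,0,1],[0,0,1],[0,0,1],[0,0,0],[0,0,0]],"yaw":[0,0,0,0,0]}'
python3 -m inch '{"dp":[[0,0,1],[0,0,1],[0,0,1],[0,0,0],[0,0,0]],"yaw":[0,0,0,0,0]}'
python3 - <<'E'
from rig import bot
import cv2
s=bot.read_state();print(s["moment"],s["tcp_rot"].round(4).tolist())
c=bot.capture("wrist"); cv2.imwrite("pics/wrist3.png",c["color"][:,:,::-1])
E
```

```text
time_s: 8.33
position: [0.4712, 0.13, 0.0416]
tcp_rot: [[-0.011, 0.069, 0.998], [0.0, 0.998, -0.069], [-1.0, -0.001, -0.011]]
force: [-11.6, 1.8, 9.1]
opening: 1.005
time_s: 8.75
position: [0.4713, 0.1299, 0.0416]
tcp_rot: [[-0.016, 0.069, 0.997], [0.0, 0.998, -0.069], [-1.0, -0.001, -0.016]]
force: [-15.6, 2.7, 12.6]
opening: 1.0
[ 0.4622349   2.31836623 -0.02358446] [[-0.0164, 0.0688, 0.9975], [0.0, 0.9976, -0.0688], [-0.9999, -0.0011, -0.0164]]
```

View pics/wrist3.png

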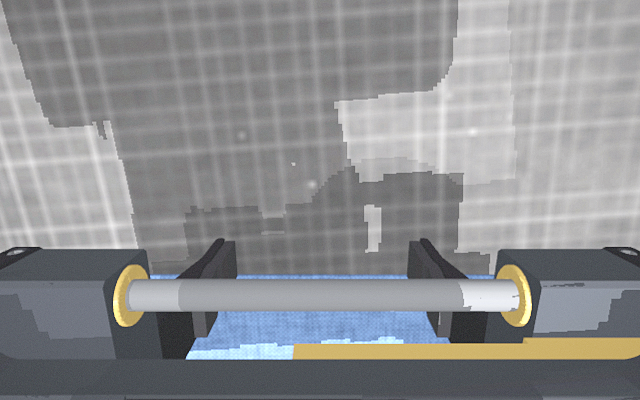

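```bash
python3 -m inch '{"dp":[[0,0,-2],[0,0,-3],[0,0,-4],[0,0,-6],[0,0,-10],[0,0,-12],[0,0,-12],[0,0,0],[-30,0,0],[-35,0,0],[-35,0,0],[-35,0,0],[-35,0,0],[-30,0,0],[-15,0,0],[0,0,0]],"yaw":[0,0,0,0,0,0,0,0,0,0,0,0,0,0,0,0]}'
python3 - <<'E'
from h import *
from rig import bot
import cv2
c=bot.capture("wrist"); cv2.imwrite("pics/wrist4.png",c["color"][:,:,::-1])
c=bot.capture("scene"); cv2.imwrite("pics/scene4.png",cv2.resize(c["color"][120:280,240:440,::-1],None,fx=4,fy=3.75))
print(bot.read_state()["joint_positions"])
E
```

```text
time_s: 10.13
position: [0.4345, 0.133, 0.2608]
tcp_rot: [[0.012, 0.069, 0.998], [0.001, 0.998, -0.069], [-1.0, 0.001, 0.012]]
force: [0.2, -0.7, 0.5]
opening: 0.996
[ 2.87305110e+00  1.48546472e+01  1.04415986e+02 -3.36137363e-03
  6.05502395e+01 -8.31636337e+01]
```

View pics/wrist4.png

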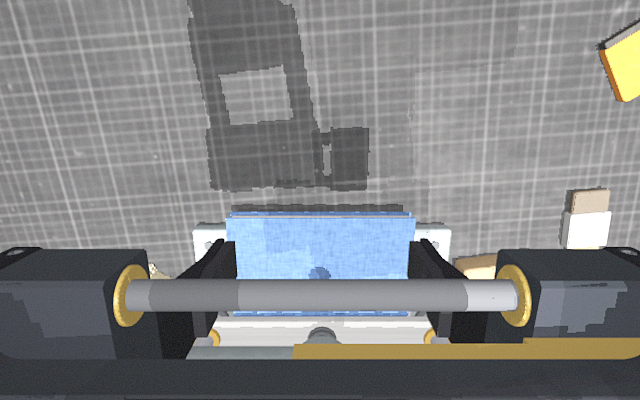

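View pics/scene4.png

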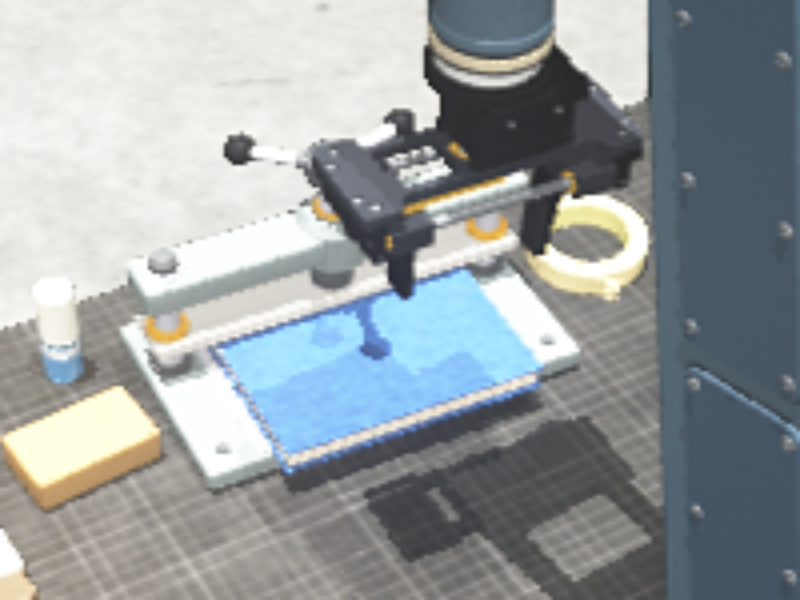

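The book edge in the wrist view runs (226,212) to (414,213), parallel to the bed. Next I'll move over the front arm with the fingers straddling it.

```bash
python3 -m inch '{"dp":[[0,1.6,25],[0,1.7,30],[0,1.7,30],[0,1.7,30],[0,1.6,30],[0,0,0],[0,0,0],[0,0,0],[0,0,0]],"yaw":[0,0,0,0,0,5,4.9,0,0]}' 30
python3 - <<'E'
from h import *
from rig import bot
import cv2
c=bot.capture("wrist"); cv2.imwrite("pics/wrist5.png",c["color"][:,:,::-1])
c=bot.capture("top"); cv2.imwrite("pics/top5.png",cv2.resize(c["color"][120:270,260:440,::-1],None,fx=4,fy=4,interpolation=cv2.INTER_CUBIC))
c=bot.capture("scene"); cv2.imwrite("pics/scene5.png",cv2.resize(c["color"][120:280,240:440,::-1],None,fx=4,fy=3.75))
E
```

```text
time_s: 10.98
position: [0.575, 0.1309, 0.2543]
tcp_rot: [[-0.004, 0.237, 0.971], [-0.0, 0.971, -0.237], [-1.0, -0.001, -0.004]]
force: [-0.2, 0.1, -0.3]
opening: 0.409
```

View pics/wrist5.png

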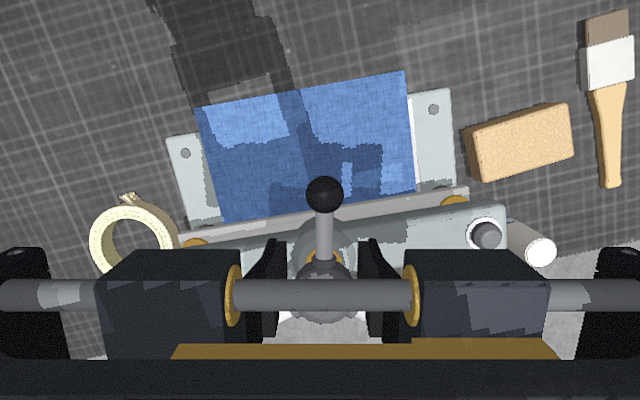

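View pics/scene5.png

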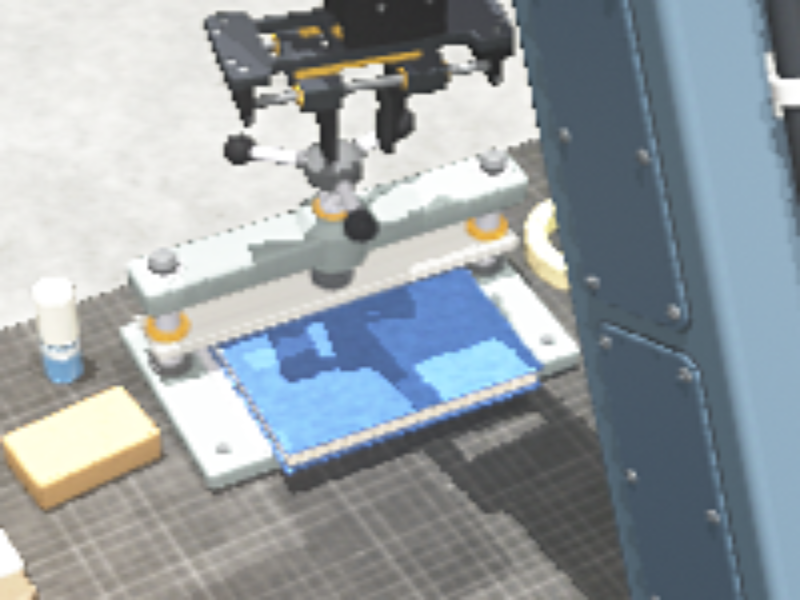

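View pics/top5.png

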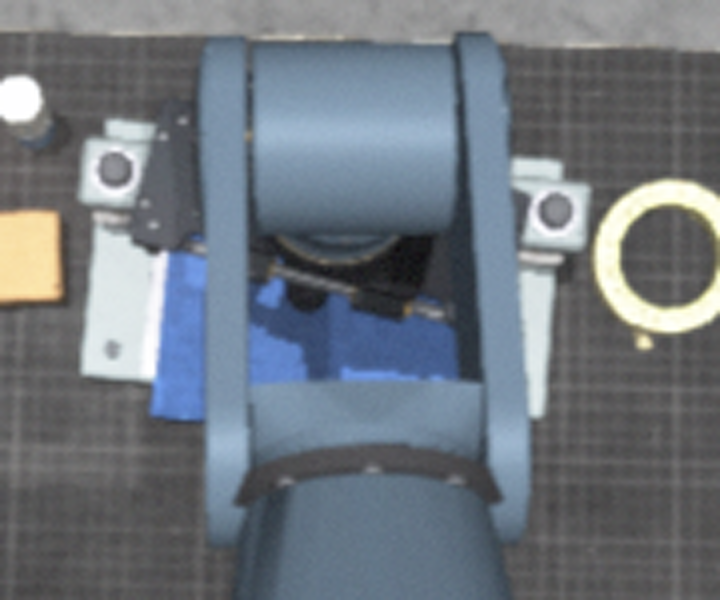

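Run:
```python
from h import *
from rig import bot
c=bot.capture("wrist"); s=bot.read_state(); p=s["position"];R=s["tcp_rot"]
b=at(c["intrinsics"],c["pose"],324,194,.186); h=at(c["intrinsics"],c["pose"],324,290,.202)
for q in (b,h): print(q.round(4),(R.T@(q-p)*1000).round(1))
Ti=np.linalg.inv(pose(.62337,.12049,-.06733)); q=(Ti@np.r_[b,1]*1000).round(1);print(q,np.degrees(np.arctan2(q[1],-q[0])))
for u in ((203,107),(404,70)):
    print((Ti@np.r_[at(c["intrinsics"],c["pose"],*u,.049),1]*1000).round(1))
```

```text
[0.559  0.1362 0.186 ] [ 70.1   1.  -17.1]
[0.6182 0.1217 0.202 ] [54.1  1.1 43.8]
[ -65.3   11.3  186.  1000. ] 9.817662352665844
[-138.6  -96.5   49.  1000. ]
[-138.6  103.    49.  1000. ]
```

Arm is centred between the fingers (rod column 324, finger midpoint about 320), handle angle about 129.8°. I'll descend.

```bash
python3 -m inch '{"dp":[[15,0.5,4],[20,0,0],[20,0,0],[15,0,0],[4,0,0],[0,0,0],[0,0,0]],"yaw":[0,0,0,0,0,0,0]}'
python3 - <<'E'
from h import *
from rig import bot
import cv2
c=bot.capture("wrist"); cv2.imwrite("pics/wrist6.png",c["color"][:,:,::-1])
E
```

```text
time_s: 11.77
position: [0.5802, 0.1307, 0.1831]
tcp_rot: [[0.001, 0.239, 0.971], [0.0, 0.971, -0.239], [-1.0, 0.0, 0.001]]
force: [0.1, -0.1, -0.2]
opening: 0.349
```

View pics/wrist6.png

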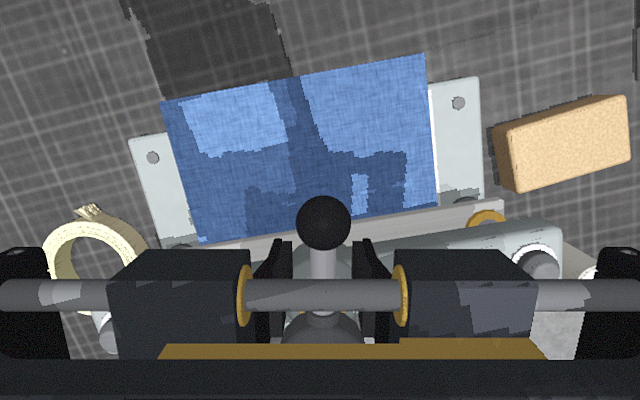

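```bash
python3 -m inch '{"dp":[[0.3,3.9,0.17],[0.3,3.9,0.17],[0.3,3.9,0.17],[0.3,3.9,0.17],[0.3,3.9,0.17],[0.3,3.9,0.17],[0.3,3.9,0.17],[0.3,3.9,0.17]],"yaw":[5,5,5,5,5,5,5,5]}'
cat > chk.py <<'E'
from h import *
from rig import bot
import cv2,sys
c=bot.capture("wrist"); cv2.imwrite(f"pics/{sys.argv[1]}.png",c["color"][:,:,::-1])
s=bot.read_state();p=s["position"];z=s["tcp_rot"][:,2]
d=p[:2]-np.array([.6235,.1205]); 
print("r",(np.hypot(*d)*1000).round(1),"TCP ang",(176.14-np.degrees(np.arctan2(d[1],d[0]))).round(1)%360,"tool ang",(-3.86-np.degrees(np.arctan2(z[1],z[0]))).round(1)%360,"F",s["force"].round(1),"J",s["joint_positions"].round(0))
E
python3 chk.py wrist7
```

```text
time_s: 12.48
position: [0.5973, 0.1556, 0.182]
tcp_rot: [[0.002, 0.81, 0.587], [-0.001, 0.587, -0.81], [-1.0, 0.001, 0.002]]
force: [-1.8, -2.3, 2.2]
opening: 0.344
r 43.9 TCP ang 50.7 tool ang 50.4 F [-1.4  0.5  1.3] J [  4.  33.  86.  -0.  61. -31.]
```

View pics/wrist7.png

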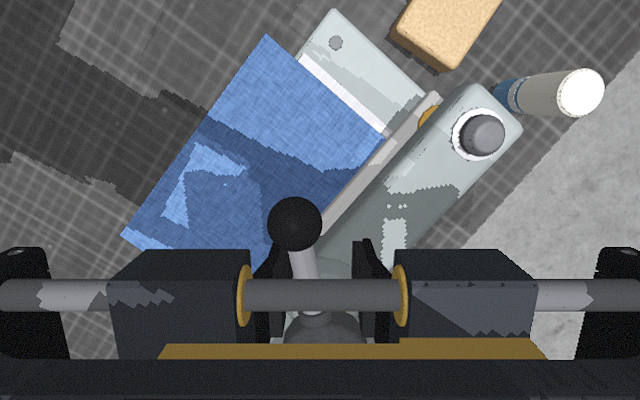

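```bash
python3 -m inch '{"dp":[[0.2,3.9,0.17],[0.2,3.9,0.17],[0.2,3.9,0.17],[0.2,3.9,0.17],[0.2,3.9,0.17],[0.2,3.9,0.17],[0.2,3.9,0.17],[0.2,3.9,0.17],[0.2,3.9,0.17],[0.2,3.9,0.17]],"yaw":[5,5,5,5,5,5,5,5,5,5]}'
python3 chk.py wrist8
```

```text
time_s: 13.37
position: [0.6335, 0.1639, 0.1795]
tcp_rot: [[-0.0, 0.97, -0.241], [0.001, -0.241, -0.97], [-1.0, -0.001, -0.001]]
force: [-1.9, 0.8, 1.7]
opening: 0.344
r 44.7 TCP ang 100.7 tool ang 100.3 F [-1.4  1.8  0.6] J [ 5. 36. 80.  0. 64. 19.]
```

View pics/wrist8.png

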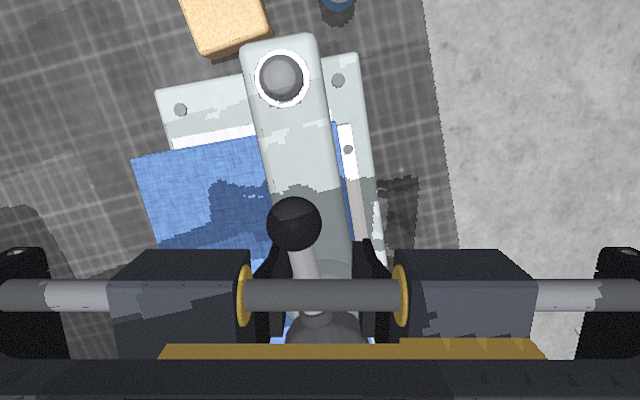

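```bash
python3 -m inch '{"dp":[[0.2,3.9,0.17],[0.2,3.9,0.17],[0.2,3.9,0.17],[0.2,3.9,0.17],[0.2,3.9,0.17],[0.2,3.9,0.17],[0.2,3.9,0.17],[0.2,3.9,0.17],[0.2,3.9,0.17],[0.2,3.9,0.17]],"yaw":[5,5,5,5,5,5,5,5,5,5]}'
python3 chk.py wrist9
python3 -m inch '{"dp":[[0.2,3.9,0.17],[0.2,3.9,0.17],[0.2,3.9,0.17],[0.2,3.9,0.17],[0.2,3.9,0.17],[0.2,3.9,0.17],[0.2,3.9,0.17],[0.2,3.9,0.17]],"yaw":[5,5,5,5,5,5,5,5]}'
python3 chk.py wrist10
```

```text
time_s: 14.25
position: [0.6639, 0.1414, 0.1772]
tcp_rot: [[0.002, 0.44, -0.898], [0.003, -0.898, -0.44], [-1.0, -0.002, -0.003]]
force: [1.1, 5.3, 0.2]
opening: 0.345
r 45.5 TCP ang 150.4 tool ang 150.2 F [ 1.4  3.  -0.2] J [ 2. 38. 77.  0. 65. 67.]
time_s: 14.97
position: [0.6684, 0.1104, 0.1755]
tcp_rot: [[0.005, -0.239, -0.971], [0.002, -0.971, 0.239], [-1.0, -0.003, -0.004]]
force: [2.1, 3.0, -1.0]
opening: 0.345
r 46.0 TCP ang 190.2 tool ang 190.2 F [ 2.4  2.3 -1. ] J [ -0.  38.  77.   0.  65. 104.]
```

View pics/wrist10.png

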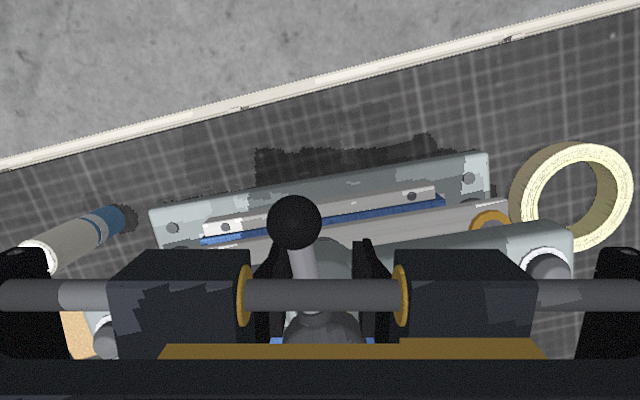

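The stop bar is visible from about (205,222) to (435,190), with the blue spine parallel and tight against it. I'll work out the arm angle from the ball at (294,222).

Run:
```python
from h import *
from rig import bot
c=bot.capture("wrist")
for z in (.178,):
    b=at(c["intrinsics"],c["pose"],294,222,z); d=b[:2]-np.array([.6235,.1205]); print(b.round(4),np.hypot(*d),176.14-np.degrees(np.arctan2(d[1],d[0])))
```

```text
[0.696  0.1148 0.178 ] 0.07276079741390248 180.65074346730614
```

```bash
python3 -m inch '{"dp":[[0.2,3.9,0.17],[0.2,3.9,0.17],[0.1,2.0,0.1],[0,0,0]],"yaw":[5,5,2.5,0]}'
python3 -m inch '{"dp":[[0,-2,0],[0,-3,0],[0,-2,0],[0,0,0]],"yaw":[0,0,0,0]}'
python3 chk.py wrist11
```

```text
time_s: 15.4
position: [0.6645, 0.1001, 0.175]
tcp_rot: [[0.004, -0.441, -0.898], [0.0, -0.898, 0.441], [-1.0, -0.002, -0.003]]
force: [2.7, 1.3, -0.2]
opening: 0.343
time_s: 15.73
position: [0.6661, 0.1067, 0.1739]
tcp_rot: [[-0.001, -0.442, -0.897], [-0.0, -0.897, 0.442], [-1.0, 0.001, 0.001]]
force: [-0.3, -0.3, -0.1]
opening: 0.344
r 44.8 TCP ang 194.3 tool ang 202.4 F [-0.1 -0.5 -0. ] J [ -0.  38.  78.  -0.  65. 116.]
```

View pics/wrist11.png

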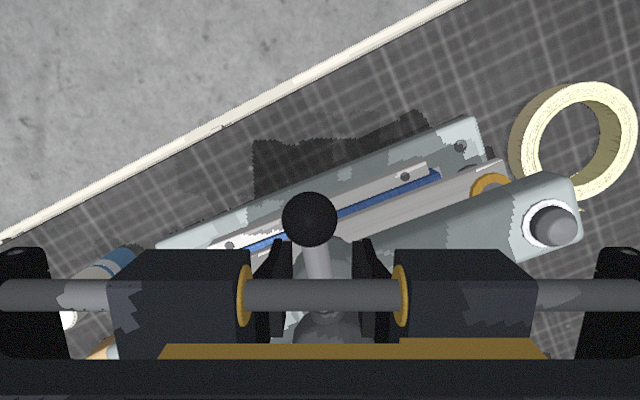

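```bash
python3 - <<'E'
from h import *
from rig import bot
c=bot.capture("wrist")
b=at(c["intrinsics"],c["pose"],309,219,.178); d=b[:2]-np.array([.6235,.1205]); a=176.14-np.degrees(np.arctan2(d[1],d[0])); print(b.round(4),np.hypot(*d),a, np.radians(a+120))
E
python3 -m inch '{"dp":[[-10,0,0],[-20,0,0],[-30,0,0],[-30,0,0],[-20,0,0],[0,0,0],[0,0,0]],"yaw":[0,0,0,0,0,0,0]}'
```

```text
[0.6936 0.0992 0.178 ] 0.0732224184724113 193.0645937747974 5.464007932788758
time_s: 16.42
position: [0.667, 0.1062, 0.2863]
tcp_rot: [[0.004, -0.444, -0.896], [-0.0, -0.896, 0.444], [-1.0, -0.002, -0.004]]
force: [-0.5, -0.1, -0.3]
opening: 0.342
```

```bash
python3 -m inch '{"dp":[[0,20,5],[0,31,5],[0,31,5],[0,31,5],[0,31,5],[0,31,5],[0,31,5],[0,31,5],[0,31,5],[0,31,5],[0,31,5],[0,25,5],[0,0,0],[0,0,0]],"yaw":[0,0,0,0,0,0,0,0,0,0,0,0,0,0]}'
python3 - <<'E'
from rig import bot
import cv2
c=bot.capture("top"); cv2.imwrite("pics/top12.png",cv2.resize(c["color"][130:255,270:420,::-1],None,fx=5,fy=4.8,interpolation=cv2.INTER_CUBIC))
c=bot.capture("scene"); cv2.imwrite("pics/scene12.png",cv2.resize(c["color"][140:260,260:410,::-1],None,fx=5,fy=5,interpolation=cv2.INTER_CUBIC))
E
```

```text
time_s: 17.58
position: [0.4536, -0.1855, 0.2828]
tcp_rot: [[-0.003, -0.447, -0.895], [0.002, -0.895, 0.447], [-1.0, -0.001, 0.003]]
force: [-0.2, -0.3, 0.1]
opening: 0.341
```

View pics/top12.png

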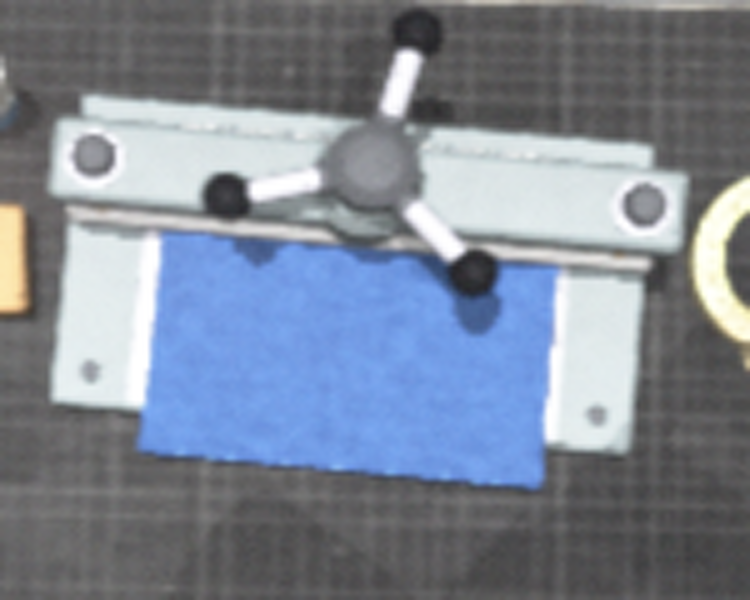

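View pics/scene12.png

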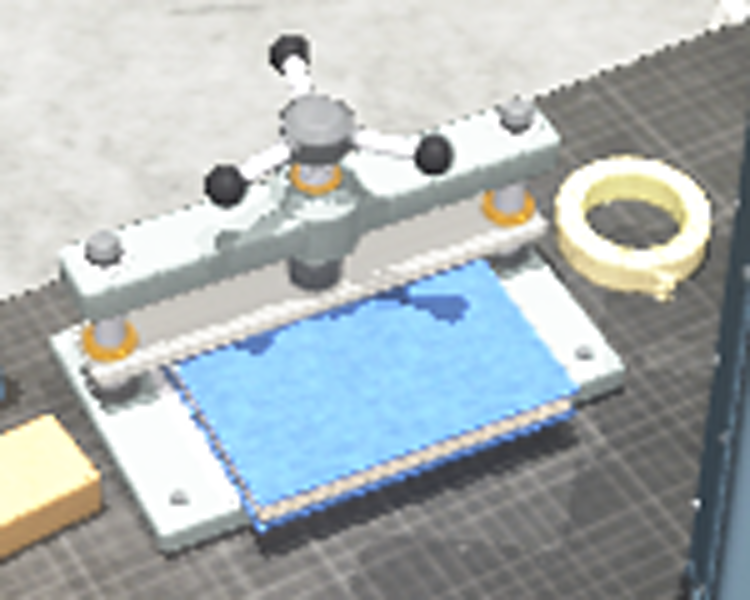

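Run:
```python
from h import *
from rig import bot
c=bot.capture("top");Ti=np.linalg.inv(pose(.62337,.12049,-.06733))
f=lambda X,Y,z:Ti@np.r_[at(c["intrinsics"],c["pose"],270+X/5-.4,130+Y/4.8-.4,z),1]*1000
for p in ((138,452),(543,488)): print("edge",f(*p,.049).round(1))
for p in ((228,195),(415,32),(473,272)):
    q=f(*p,.178);print("ball",np.hypot(q[0],q[1]).round(1),np.degrees(np.arctan2(q[1],-q[0])).round(1)%120)
```

```text
edge [-142.6  103.2   49.  1000. ]
edge [-142.9 -107.5   49.  1000. ]
ball 68.8 73.7
ball 71.4 71.9
ball 69.8 72.0
```

Fore edge is at -142.6 and -142.9 mm (home is -143), and the handle is at 240 + 72.5 = 312.5°, or 5.45 rad. That is about 1.55 rad past touch, giving about 23 N. Handing in.

Run:
```python
from rig import bot
print(bot.hand_in(), bot.read_state()["time_s"])
```

```text
the job is handed in; nothing more can be done
the job is handed in; nothing more can be done
```

The book is nipped in the press and the job is handed in at about 17.8 s of the 58 s allowed.

- **Book:** I pushed it in with both open fingertips on the fore edge until it stopped against the bar, then squared it with about 16 N. In the last top picture, both ends of the fore edge are at -142.6 and -142.9 mm (home is -143). The wrist view showed the spine tight and parallel along the stop.
- **Handle:** I pushed it clockwise about 183° with the fingers either side of one arm. It ended at about 5.45 rad, roughly 1.55 rad past touch. By the 15 N per rad figure, that is a nip of about 23 N; I did not measure the nip force directly.
- **Surroundings:** The arm was clear of everything at the end. The cork block and tape roll look unmoved in the last pictures. The glue stick was only partly in frame and the brush was not, but I never worked near either.
- **Disagreement:** One wrist-camera reading put the fore edge at -138.6 mm, about 4 mm off the top camera but equally square. I put this down to the wrist camera's calibration, since the top camera and the fingers' contact position both agreed on -143 mm.

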